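Show a set ring to the bench inspection camera, face-on and in profile

ROBOT

A 7-joint arm with a two-finger parallel gripper is mounted at the origin on the work surface. World frame = base frame: x ahead of the robot, y to its left, z up, the work surface at z = 0. Lengths are in m, angles in degrees, forces in N, time in s.
With the tool pointing down it reaches from about 0.4 to 0.85 m from the base axis. Payload 10.4 kg.
Tool frame: the origin (TCP) lies where the fingers leave the gripper's body, on its centre line; the fingertips stand 73 mm ahead of it and the grasp point (between the pads) lies 54 mm ahead of it; x points along the fingers, y is the direction in which the jaws open and shut, and the axes are right-handed (so a half turn about x gives the same grasp; the last joint's range is limited). The gripper opens to 85 mm and grips with 20 to 120 N. Pads are 22 mm wide; open, the fingers measure 114 mm over their backs; the gripper's body (76 mm by 85 mm) begins 54 mm behind the grasp point. The pads swing forward as they close: fully open they stand 13 mm farther back than shut.
Start: joints at [-73.659, 19.034, -3.707, 83.658, 1.238, 77.344, -5.071], TCP at [0.189, 0.596, 0.304] pointing down, gripper open.
Joint ranges: [-148.97, 148.97], [-28.65, 121.19], [-84.17, 76.75], [9.2, 138.47], [-72.65, 252.65], [3.7, 117.97], [-149.18, 149.18]. Speed limits (degrees/s): [127.2, 127.2, 159.86, 159.86, 180, 180, 180].

INTERFACE

Orientations are given as a 3x3 rotation matrix whose columns are the frame's x, y, z axes.
In Python, from rig import bot gives the robot as it stands.
- The arm moves only by the shell command python3 -m jog 'ROWS'. ROWS is JSON, a list of rows, each a list of 5 numbers: the shift along the tool's x, y, z in m, then the turn about the tool's x in rad, then the opening, from 0 (shut) to 1 (fully open). In form: [[x, y, z, roll, jaw], ...]. A call has 1 to 10 rows; each row is the pose to reach, as a shift and turn from the pose measured when the call began, along the tool's axes at that moment; what a row does not reach only later rows make up. A row lasts 1/8 s, in which the tool goes at most 62.5 mm and 10.7 degrees, less where a joint would pass 70% of its speed; a pose out of reach is approached as far as the arm can. A call with a gripper value outside its range is refused whole. The fingers move at their own pace and stop on an object; the grip force is fixed at half the most. Time passes only in rows, so rows that repeat a pose let the fingers close. It gives the time, the measured TCP pose, the force and the opening at its end, in the units of the state.
- bot.sense(): the state, without advancing time (a new reading comes with each control period).
- bot.read_camera(name): name is "scene" or "side" or "wrist"; returns (picture, depth): 384x512x3 uint8, blue, green, red; 384x512 float32, m along the optical axis (not along the pixel's ray), 0 where there is no reading.
- bot.calibration(name): a dict with "fovy" (degrees; the focal length in pixels is half the picture's height over the tangent of half this angle, whatever the lens; pixels are square), "cx", "cy" (the principal point, pixels), "cam_to_world" (4x4, takes a point from camera to world coordinates); the wrist camera has in their place "mount" (4x4, takes a point from camera to tool coordinates, whose origin is the TCP and whose axes are the tool frame's). Camera axes: x right, y down, z forward; pixel columns grow to the right and rows downward; lengths in m; the calibration is good to about 2 mm. A picture is of the moment at which its call begins: read the wrist's pose just before it. calibration takes no time and is no camera call.
- bot.finish_job(): hands the job in, once; it reports no verdict.
The state is a dict: "t": time; "q": joint angles; "qd": joint speeds; "joint_torque": joint torques, N m; "tool_pos": TCP position; "orientation": TCP orientation; "contact_force": force on the tool from outside, world axes, zero at the start; "torque": the same for the moment, N m; "grip_width": finger opening in m.
Only numpy, scipy, OpenCV 4.12 (cv2) and the standard library are available. Lean on these libraries where they do the work, as an engineer would, in place of code of your own. Each camera call takes 0.05 s, during which the arm holds its last target.

TASK

Pick up the ring clamp that holds the green-stone ring from the black bench slab and show the ring to the inspection camera: first hold the stone squarely face-on to the lens, centred on its line of sight at its 80 mm working distance, still for about a second. Then turn the clamp so that the camera sees the ring in profile, the clamp level and square across the view with the stone back at that same point, and finish there, still holding it steady in the air in the gripper. Let nothing touch the ring or its stone, do not touch the camera or its stand, and leave the other clamps, the pliers and the hammer where they lie.

Things in the scene. Friction and masses are not known exactly. Their poses are not given: they have to be found in the camera images.
- slab: black rubber bench slab, 170 x 265 mm, on a grey board 190 x 290 mm; its top is 30 mm above the table and level. Fixed. Origin: centre of the underside, on the table; x and y along the sides. The three ring clamps lie side by side on it, about 85 mm apart, with their stone ends pointing roughly away from the robot.
- green_clamp: ring clamp to pick up: light wooden bar 120 x 25 x 22 mm (long, wide, high), flat parallel sides, green wedge out of the tail, about 70 g, balanced near the middle; loose on the slab. Origin: centre of the underside; x along it to the ring (jaws end at +60 mm, wood at -60, wedge at -86), y across, z up. Plain wood to grip across the width from x = -55 to +8 mm; steel band at +14.
- green_ring: the silver ring with the green stone, gripped in the jaws of green_clamp and rigid with it; it sticks out 18 mm past the jaws along the clamp's x, 15 mm across. Its frame is the same as green_clamp's.
- green_stone (a point): the middle of the front of the green stone (round cabochon, 14 mm across, 7 mm high, facing along the clamp's x): at x = +78, y = 0, z = +11 mm in the frame of green_clamp; same axes as green_clamp.
- red_clamp: bystander: like green_clamp, with a red stone and red wedge; lies loose on the slab
- blue_clamp: bystander: like green_clamp, with a blue stone and blue wedge; lies loose on the slab
- camera_stand: inspection camera stand, fixed: white base 150 x 130 x 14 mm reaching 105 mm ahead of the column, steel column 264 mm high, white carriage with a fork holding the black camera head (barrel 95 mm long, 40 mm across at the lens). Height and downward tilt of the head vary. Origin: on the table 180 mm ahead of the column's axis; seen from above the camera looks along -x.
- lens (a point): centre of the front face of the camera's lens, about 0.16 to 0.23 m above the table. The camera looks along -x of this frame, level to about 25 degrees downward; y is horizontal, across the view; z completes it (up, tipped with the head).
- focus (a point): the point in the empty air on the camera's line of sight, 80 mm in front of the lens (at x = -80 mm in the frame of lens, same axes), where the stone must be shown
- pliers: bystander: flat-nose pliers with red handles, 150 mm long, 11 mm high, lying loose on the table
- hammer: bystander: small hammer, 230 mm long, lying loose on the table
Mind the look-alikes: they are no part of the job. Leave any yellow look-alike of the green_clamp alone.

How it is judged:
By the outcome, as a careful person would: the job done as asked, in the order asked, and still so for the second after the job is handed in, while the arm keeps its last pose, push and grip.
It also fails if it takes over 42 s, if anything falls off the work surface, if the arm or the gripper's body presses on something with over 40 N, if the wrist force passes 120 N, or if a joint passes its speed limit or range.

## Working session

There is one attempt and no reset: what is moved stays moved. The work goes in short steps, Python scripts to look and compute and a shell command to move; the robot and the scene stay as the last step left them, time stands still between calls to the robot, and variables do not carry over. Pictures are saved under pics/ and viewed, and the job is handed in when it is done.

```bash
mkdir -p pics; ls
cat > h.py <<'E'
import numpy as np, cv2, pickle
from rig import bot
def cap(tag, names=("scene","side","wrist")):
    out={}
    for n in names:
        s=bot.sense(); im,d=bot.read_camera(n); c=bot.calibration(n)
        if n=="wrist":
            T=np.eye(4);T[:3,:3]=s["orientation"];T[:3,3]=s["tool_pos"];M=T@np.array(c["mount"])
        else: M=np.array(c["cam_to_world"])
        f=192/np.tan(np.radians(c["fovy"])/2)
        out[n]=dict(im=im,d=d,M=M,f=f,cx=c["cx"],cy=c["cy"])
        cv2.imwrite(f"pics/{tag}_{n}.png",im)
    pickle.dump(out,open(f"{tag}.pkl","wb")); return out
def load(tag): return pickle.load(open(f"{tag}.pkl","rb"))
def ray(c,u,v):
    d=c["M"][:3,:3]@np.array([(u-c["cx"])/c["f"],(v-c["cy"])/c["f"],1.]); return c["M"][:3,3],d
def onplane(c,u,v,z):
    o,d=ray(c,u,v); return o+d*(z-o[2])/d[2]
def pt(c,u,v,w=1):
    p=c["d"][int(v)-w:int(v)+w+1,int(u)-w:int(u)+w+1]; p=p[p>0]
    o,d=ray(c,u,v); return o+d*np.median(p)
def cross(c1,p1,c2,p2):
    o1,d1=ray(c1,*p1);o2,d2=ray(c2,*p2)
    t=np.linalg.lstsq(np.c_[d1,-d2],o2-o1,rcond=None)[0]
    a=o1+d1*t[0];b=o2+d2*t[1];return (a+b)/2,np.linalg.norm(a-b)
def proj(c,P):
    p=c["M"][:3,:3].T@(np.array(P)-c["M"][:3,3]); return c["f"]*p[0]/p[2]+c["cx"],c["f"]*p[1]/p[2]+c["cy"]
def cloud(c):
    v,u=np.mgrid[0:384,0:512]; z=c["d"]
    P=np.stack([(u-c["cx"])/c["f"]*z,(v-c["cy"])/c["f"]*z,z],-1)
    W=P@c["M"][:3,:3].T+c["M"][:3,3]; W[z<=0]=np.nan; return W
E
python3 - <<'E'
from h import *
s=bot.sense()
print({k:np.round(v,3).tolist() for k,v in s.items()})
o=cap("a")
for n in o: print(n,np.round(o[n]["M"],3).tolist(),o[n]["f"],o[n]["cx"],o[n]["cy"],(o[n]["d"]>0).mean())
E
```

```text
pics
{'t': 0.0, 'q': [-73.658, 19.072, -3.706, 83.706, 1.239, 77.345, -5.071], 'qd': [-0.031, -0.121, 0.006, -0.031, 0.051, 0.089, 0.01], 'joint_torque': [0.001, -62.544, 0.05, -39.16, 0.016, 0.01, -0.0], 'tool_pos': [0.189, 0.595, 0.303], 'orientation': [[-0.0, 0.303, 0.953], [-0.001, 0.953, -0.303], [-1.0, -0.001, 0.0]], 'contact_force': [0.249, -0.584, -0.329], 'torque': [-0.012, 0.022, 0.011], 'grip_width': 0.085}
scene [[-0.709, 0.526, -0.47, 1.162], [0.705, 0.537, -0.463, 0.598], [0.009, -0.66, -0.751, 1.059], [0.0, 0.0, 0.0, 1.0]] 409.9266985813238 249.6143508748319 190.1039368784565 0.99609375
side [[0.982, -0.149, 0.12, 0.395], [-0.191, -0.706, 0.682, -1.071], [-0.017, -0.693, -0.721, 1.224], [0.0, 0.0, 0.0, 1.0]] 465.49895718015375 251.48762597039368 183.1321156586884 0.996002197265625
wrist [[0.303, 0.907, 0.293, 0.114], [0.953, -0.288, -0.094, 0.62], [-0.001, 0.307, -0.952, 0.373], [0.0, 0.0, 0.0, 1.0]] 286.66647546116775 255.6419373526462 195.16289018012372 0.9963175455729166
```

View pics/a_scene.png

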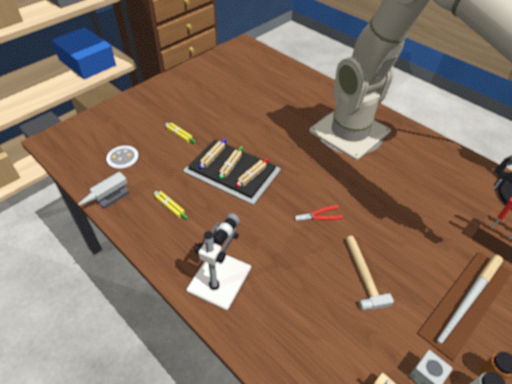

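View pics/a_side.png

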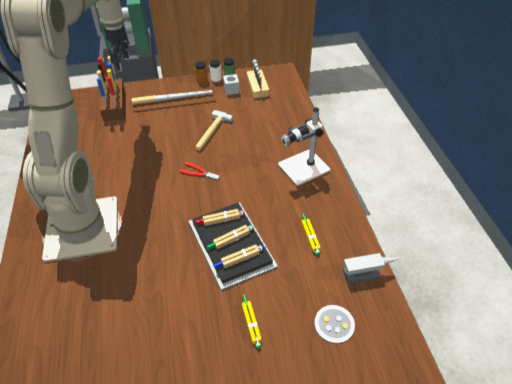

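View pics/a_wrist.png

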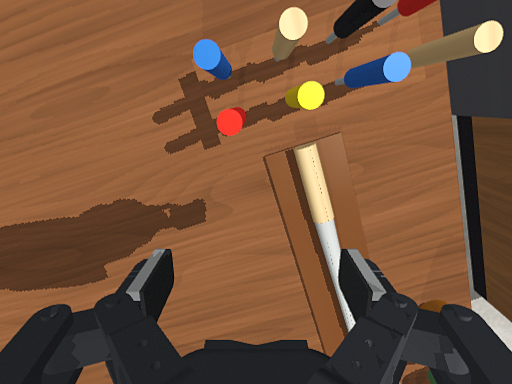

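Run:
```python
from h import *
o=load("a")
a=cv2.resize(o["scene"]["im"][195:315,150:290],None,fx=5,fy=5,interpolation=cv2.INTER_CUBIC)
cv2.imwrite("pics/c1.png",a)
b=cv2.resize(o["side"]["im"][95:195,260:360],None,fx=6,fy=6,interpolation=cv2.INTER_CUBIC)
cv2.imwrite("pics/c2.png",b)
b=cv2.resize(o["side"]["im"][195:295,180:290],None,fx=6,fy=6,interpolation=cv2.INTER_CUBIC)
cv2.imwrite("pics/c3.png",b)
W=cloud(o["side"])
for u,v in [(233,236),(222,240),(248,229),(212,244),(311,113),(305,165),(286,139),(301,130),(320,130)]: print(u,v,W[v,u].round(3))
```

```text
233 236 [ 0.488 -0.178  0.054]
222 240 [ 0.452 -0.179  0.044]
248 229 [ 0.54  -0.158  0.05 ]
212 244 [ 0.419 -0.192  0.049]
311 113 [0.923 0.438 0.002]
305 165 [0.81  0.126 0.013]
286 139 [0.719 0.083 0.193]
301 130 [0.778 0.108 0.202]
320 130 [0.842 0.098 0.199]
```

View pics/c1.png

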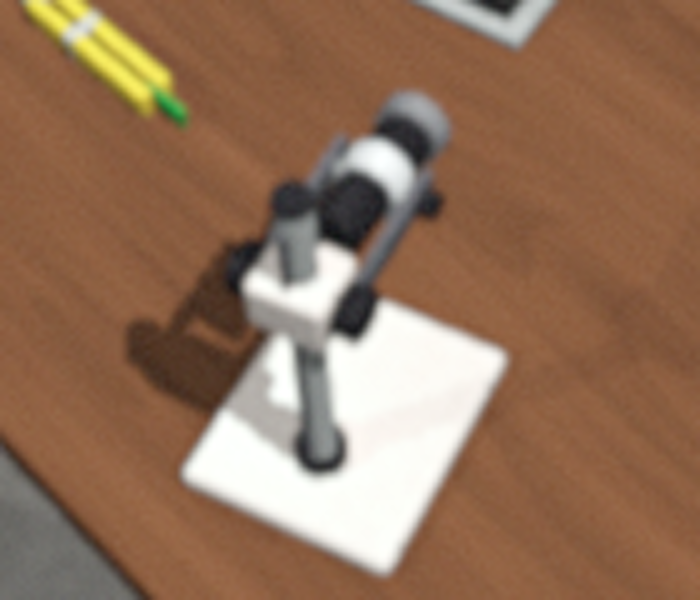

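View pics/c2.png

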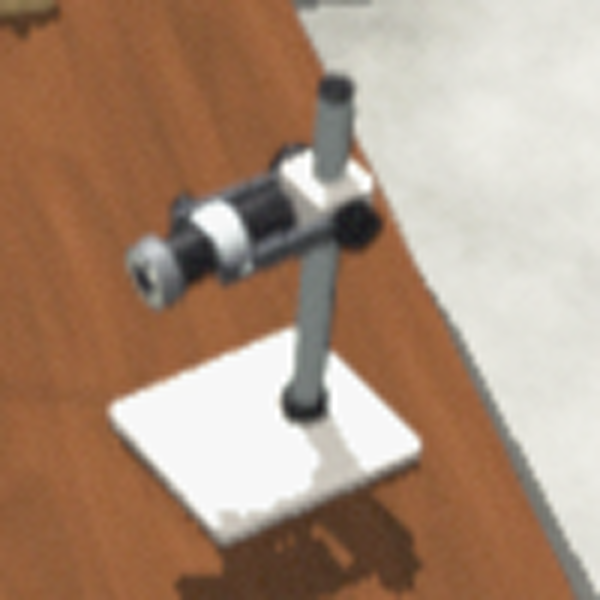

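View pics/c3.png

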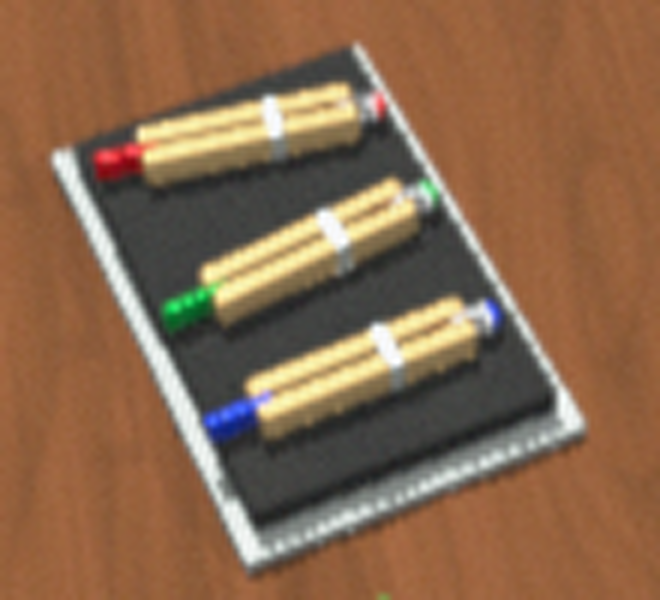

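Run:
```python
from h import *
o=load("a")
for n,roi in (("side",(200,280,190,275)),("scene",(135,200,190,285))):
    im=o[n]["im"]; hsv=cv2.cvtColor(im,cv2.COLOR_BGR2HSV)
    m=cv2.inRange(hsv,(45,110,40),(85,255,255)); mm=np.zeros_like(m); y0,y1,x0,x1=roi; mm[y0:y1,x0:x1]=m[y0:y1,x0:x1]
    k,l,st,ce=cv2.connectedComponentsWithStats(mm)
    for i in range(1,k):
        if st[i,4]>2: print(n,st[i],ce[i].round(1),onplane(o[n],*ce[i],0.041).round(4))
# camera head points
for n in("side","scene"):
    W=cloud(o[n]); s=(W[...,2]>0.14)&(W[...,0]>0.6)&(W[...,0]<1.0)&(abs(W[...,1]-.1)<.15)
    P=W[s]; print(n,len(P),P.min(0),P.max(0))
    for x in np.arange(.68,.9,.015):
        q=P[(P[:,0]>x)&(P[:,0]<x+.015)]
        if len(q): print(round(x,3),len(q),np.median(q,0).round(3),q[:,2].max().round(3),q[:,1].min().round(3),q[:,1].max().round(3))
```

```text
side [207 242   9   8  47] [210.9 245.8] [ 0.4153 -0.1924  0.041 ]
scene [190 139   5   5  17] [192.3 140.8] [ 0.5049 -0.3489  0.041 ]
scene [238 147   4   4  13] [239.8 148.8] [ 0.4095 -0.1955  0.041 ]
scene [219 176   4   3  10] [220.3 177.2] [ 0.5547 -0.1402  0.041 ]
side 717 [0.70661368 0.07039201 0.14022396] [0.85547888 0.16924826 0.26633091]
0.695 8 [0.708 0.101 0.184] 0.195 0.094 0.109
0.71 61 [0.717 0.087 0.186] 0.199 0.07 0.105
0.725 45 [0.733 0.089 0.189] 0.197 0.07 0.135
0.74 65 [0.748 0.101 0.189] 0.205 0.08 0.143
0.755 66 [0.761 0.094 0.191] 0.207 0.072 0.144
0.77 63 [0.778 0.102 0.19 ] 0.203 0.077 0.146
0.785 63 [0.792 0.106 0.192] 0.206 0.086 0.149
0.8 67 [0.81  0.121 0.192] 0.204 0.089 0.162
0.815 136 [0.824 0.124 0.201] 0.266 0.089 0.169
0.83 110 [0.836 0.121 0.2  ] 0.266 0.091 0.14
0.845 33 [0.849 0.105 0.195] 0.202 0.092 0.14
scene 1246 [0.70871591 0.0798321  0.14027823] [0.85765034 0.17785478 0.26829854]
0.695 4 [0.71  0.112 0.186] 0.192 0.099 0.115
0.71 70 [0.719 0.108 0.191] 0.199 0.08 0.12
0.725 72 [0.732 0.108 0.19 ] 0.198 0.082 0.134
0.74 85 [0.749 0.124 0.191] 0.203 0.094 0.15
0.755 128 [0.763 0.124 0.192] 0.204 0.082 0.151
0.77 115 [0.777 0.123 0.192] 0.204 0.088 0.149
0.785 103 [0.792 0.133 0.196] 0.205 0.092 0.155
0.8 86 [0.805 0.139 0.191] 0.204 0.116 0.171
0.815 131 [0.825 0.153 0.198] 0.267 0.105 0.176
0.83 274 [0.838 0.145 0.201] 0.268 0.101 0.178
0.845 178 [0.85  0.137 0.193] 0.244 0.104 0.163
```

```bash
python3 -m jog '[[-0.03,-0.04,0.05,-0.1,1],[-0.06,-0.08,0.10,-0.25,1],[-0.097,-0.12,0.15,-0.4,1],[-0.097,-0.16,0.20,-0.5,1],[-0.097,-0.20,0.25,-0.63,1],[-0.097,-0.24,0.30,-0.63,1],[-0.097,-0.28,0.35,-0.63,1],[-0.097,-0.33,0.41,-0.63,1],[-0.097,-0.375,0.465,-0.63,1],[-0.097,-0.41,0.509,-0.63,1]]'
python3 - <<'E'
from h import *
s=bot.sense(); print(s["t"],s["tool_pos"],s["orientation"],np.round(s["q"],1))
cap("b",("wrist",))
E
```

```text
t: 1.4
tool_pos: [0.5238, 0.0896, 0.4008]
orientation: [[-0.0, -0.317, 0.948], [-0.001, 0.948, 0.317], [-1.0, -0.001, -0.0]]
contact_force: [1.8, 0.7, -0.3]
grip_width: 0.0852
1.4 [0.52384519 0.08964212 0.40080463] [[-2.27286453e-05 -3.16960265e-01  9.48438817e-01]
 [-7.34828518e-04  9.48438567e-01  3.16960164e-01]
 [-9.99999730e-01 -6.89735815e-04 -2.54468166e-04]] [-35.4   4.6  22.3  89.8  -1.7  85.9  95.5]
```

View pics/b_wrist.png

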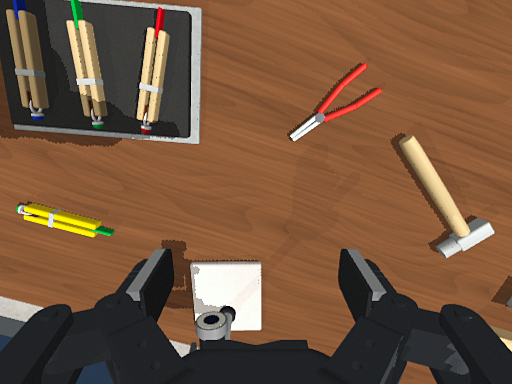

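```bash
python3 -m jog '[[0,-0.03,0.05,0,1],[0,-0.04,0.09,0,1],[0,-0.04,0.10,0,1],[0,-0.04,0.10,0,1]]'
python3 - <<'E'
from h import *
s=bot.sense(); print(s["t"],s["tool_pos"],s["orientation"],np.round(s["q"],1))
o=cap("c",("wrist",))
cv2.imwrite("pics/c_crop.png",cv2.resize(o["wrist"]["im"][180:384,140:380],None,fx=3,fy=3,interpolation=cv2.INTER_CUBIC)[:600])
E
```

```text
t: 1.95
tool_pos: [0.6342, 0.0743, 0.4001]
orientation: [[0.0, -0.308, 0.951], [-0.005, 0.951, 0.308], [-1.0, -0.005, -0.001]]
contact_force: [-0.1, 0.0, -0.2]
grip_width: 0.0851
1.95 [0.63423404 0.07425454 0.40007517] [[ 1.29023890e-04 -3.08196889e-01  9.51322585e-01]
 [-5.08291218e-03  9.51310102e-01  3.08193534e-01]
 [-9.99987074e-01 -4.87525348e-03 -1.44379599e-03]] [-29.6  20.   25.8  73.4  -8.3  88.5 103. ]
```

View pics/c_wrist.png

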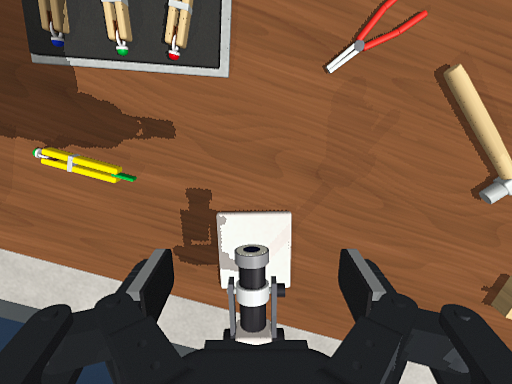

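View pics/c_crop.png

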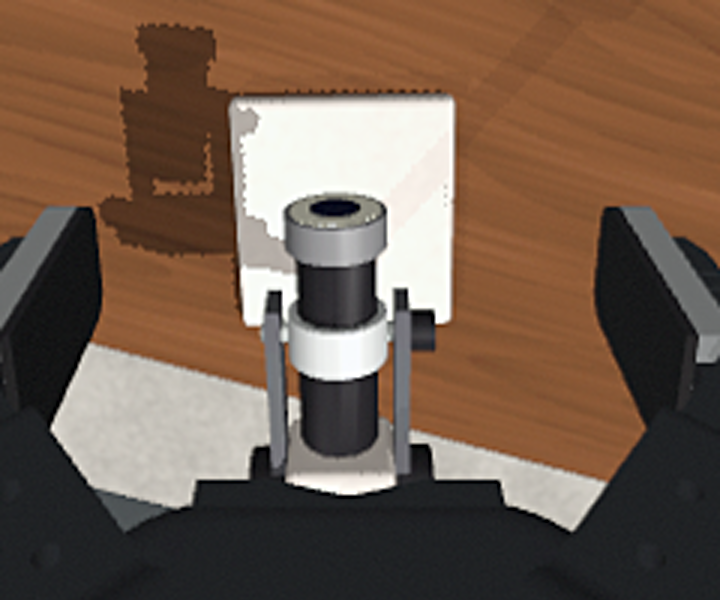

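Run:
```python
from h import *
o=load("c");c=o["wrist"];W=cloud(c);im=c["im"]
# base rectangle
P=W.reshape(-1,3)
g=cv2.cvtColor(im,cv2.COLOR_BGR2HSV)
m=((W[...,2]>.008)&(W[...,2]<.02)&(W[...,0]>.65)&(abs(W[...,1]-.12)<.12))
print("base",m.sum(),np.nanmin(W[m],0).round(3),np.nanmax(W[m],0).round(3), np.median(W[m][:,2]).round(4))
# table & slab height check
print("slab",W[20,90].round(4),W[150,250].round(4))
cnt=max(cv2.findContours(m.astype(np.uint8),cv2.RETR_EXTERNAL,cv2.CHAIN_APPROX_NONE)[0],key=cv2.contourArea)[:,0]
Q=np.array([onplane(c,u,v,.014)[:2] for u,v in cnt]); 
r=cv2.minAreaRect(Q.astype(np.float32)); print(r); 
# front edge
top=[(u,v) for u,v in cnt if v<218 and 222<u<288]; q=np.array([onplane(c,u,v,.014)[:2] for u,v in top]); vx=cv2.fitLine(q.astype(np.float32),cv2.DIST_HUBER,0,.01,.01).ravel(); print("front edge dir",vx,"normal yaw",np.degrees(np.arctan2(-vx[0],vx[1])))
# heads rows
for v in range(244,325,4):
    row=[f"{u}:{W[v,u].round(3)[0]},{W[v,u].round(3)[1]},{W[v,u].round(3)[2]}" for u in (240,246,252,258,264)]
    print(v,*row)
```

```text
base 3877 [0.712 0.041 0.008] [0.893 0.208 0.016] 0.0134
slab [ 0.5269 -0.1966  0.0299] [0.632  0.0627 0.0008]
((0.8004807233810425, 0.12425099313259125), (0.150096595287323, 0.12871429324150085), 19.033628463745117)
front edge dir [ 0.33128265 -0.9435316   0.7318888   0.09829534] normal yaw -160.65335
244 240:0.794,0.096,0.014 246:0.791,0.106,0.013 252:0.716,0.096,0.156 258:0.785,0.126,0.013 264:0.781,0.136,0.014
248 240:0.719,0.082,0.169 246:0.716,0.088,0.171 252:0.713,0.095,0.171 258:0.71,0.101,0.173 264:0.709,0.108,0.171
252 240:0.716,0.082,0.183 246:0.714,0.088,0.184 252:0.711,0.095,0.185 258:0.71,0.101,0.184 264:0.707,0.108,0.184
256 240:0.716,0.083,0.191 246:0.713,0.089,0.193 252:0.711,0.095,0.194 258:0.709,0.101,0.193 264:0.709,0.108,0.19
260 240:0.721,0.084,0.191 246:0.717,0.09,0.194 252:0.716,0.096,0.194 258:0.713,0.102,0.194 264:0.713,0.109,0.191
264 240:0.725,0.085,0.193 246:0.722,0.091,0.195 252:0.719,0.097,0.197 258:0.718,0.104,0.195 264:0.718,0.111,0.191
268 240:0.733,0.088,0.187 246:0.725,0.093,0.197 252:0.723,0.099,0.197 258:0.724,0.106,0.192 264:0.728,0.114,0.183
27
[... 860 characters left out ...]
0.117,0.2 264:0.759,0.124,0.196
304 240:0.776,0.101,0.192 246:0.767,0.106,0.201 252:0.764,0.112,0.202 258:0.763,0.119,0.2 264:0.767,0.127,0.192
308 240:0.782,0.103,0.191 246:0.774,0.108,0.198 252:0.771,0.114,0.2 258:0.769,0.121,0.199 264:0.772,0.129,0.192
312 240:0.787,0.104,0.192 246:0.779,0.109,0.199 252:0.776,0.116,0.2 258:0.775,0.122,0.199 264:0.777,0.13,0.194
316 240:0.792,0.106,0.192 246:0.784,0.111,0.2 252:0.78,0.117,0.202 258:0.779,0.124,0.2 264:0.782,0.132,0.194
320 240:0.798,0.108,0.192 246:0.789,0.113,0.199 252:0.785,0.119,0.201 258:0.783,0.125,0.202 264:0.786,0.134,0.195
324 240:0.802,0.109,0.193 246:0.794,0.114,0.2 252:0.789,0.12,0.203 258:0.789,0.127,0.201 264:0.792,0.135,0.195
```

Run:
```python
from h import *
from scipy.optimize import least_squares
c=load("c")["wrist"];W=cloud(c)
def fit(r0,r1,u0,u1,R0):
    P=W[r0:r1,u0:u1].reshape(-1,3); P=P[(P[:,2]>.165)]
    def ax(p): return np.array([np.cos(p[1])*np.cos(p[0]),np.cos(p[1])*np.sin(p[0]),np.sin(p[1])])
    def res(p):
        a=ax(p); C=np.array([.712,p[2],p[3]]); d=P-C; return np.linalg.norm(d-np.outer(d@a,a),axis=1)-p[4]
    s=least_squares(res,[.335,.1,.094,.175,R0],loss="soft_l1",f_scale=.001)
    p=s.x; print(r0,r1,len(P),"yaw",np.degrees(p[0]).round(2),"pitch",np.degrees(p[1]).round(2),"y,z at x=.712",p[2:4].round(4),"R",p[4].round(4),"rms",np.sqrt((res(p)**2).mean()).round(4))
fit(256,268,238,268,.02)
fit(270,286,240,267,.015)
fit(308,328,240,267,.015)
P=np.r_[W[270:286,240:267].reshape(-1,3),W[308:328,240:267].reshape(-1,3)]
# joint
sv=W.copy(); W[286:308]=0; fit(270,328,240,267,.015); W=sv
# face plane
q=W[246:254,238:268].reshape(-1,3); q=q[(q[:,2]>.16)&(q[:,2]<.192)]; 
n=np.linalg.svd(q-q.mean(0))[2][2]; n*=-np.sign(n[0]); print("face n",n.round(3),"down tilt",np.degrees(np.arcsin(-n[2])).round(1),"yaw",np.degrees(np.arctan2(-n[1],-n[0])).round(1),q.mean(0).round(4),len(q))
```

```text
256 268 349 yaw 18.32 pitch 7.73 y,z at x=.712 [0.0938 0.1752] R 0.0195 rms 0.0008
270 286 421 yaw 19.69 pitch 7.28 y,z at x=.712 [0.0932 0.1747] R 0.0161 rms 0.0006
308 328 526 yaw 19.94 pitch 6.94 y,z at x=.712 [0.0923 0.1753] R 0.0165 rms 0.001
270 328 947 yaw 19.28 pitch 7.91 y,z at x=.712 [0.0933 0.1742] R 0.0163 rms 0.0009
face n [-0.938 -0.314 -0.147] down tilt 8.5 yaw 18.5 [0.7126 0.0954 0.1759] 234
```

```bash
python3 -m jog '[[0.02,-0.03,-0.03,0,1],[0.05,-0.06,-0.07,0,1],[0.08,-0.10,-0.12,0,1],[0.11,-0.14,-0.17,0,1],[0.14,-0.175,-0.21,0,1],[0.15,-0.185,-0.22,0,1],[0.15,-0.185,-0.222,0,1],[0.15,-0.185,-0.222,0,1]]'
python3 - <<'E'
from h import *
s=bot.sense(); print(s["t"],s["tool_pos"],s["orientation"].round(4).tolist(),np.round(s["q"],1))
o=cap("d",("wrist",))
c=o["wrist"];W=cloud(c)
hsv=cv2.cvtColor(c["im"],cv2.COLOR_BGR2HSV)
print("slab z",np.nanmedian(W[...,2][(W[...,2]>.02)&(W[...,2]<.036)]))
m=cv2.inRange(hsv,(45,110,40),(85,255,255)); k,l,st,ce=cv2.connectedComponentsWithStats(m)
for i in range(1,k):
    if st[i,4]>8: print(st[i],ce[i].round(1),onplane(c,*ce[i],0.041).round(4))
top=((W[...,2]>.047)&(W[...,2]<.057)).astype(np.uint8)
k,l,st,ce=cv2.connectedComponentsWithStats(top)
for i in range(1,k):
    if st[i,4]>200:
        q=W[l==i]; r=cv2.minAreaRect(q[:,:2].astype(np.float32)); print("top",st[i],q.mean(0).round(4),r)
E
```

```text
t: 3.0
tool_pos: [0.48, -0.1699, 0.2526]
orientation: [[0.003, -0.309, 0.951], [-0.004, 0.951, 0.309], [-1.0, -0.004, 0.001]]
contact_force: [-0.7, 0.4, 0.5]
grip_width: 0.0855
3.0 [ 0.47996584 -0.16990844  0.25259073] [[0.0025, -0.3094, 0.9509], [-0.0036, 0.9509, 0.3094], [-1.0, -0.0042, 0.0013]] [-16.9   6.3  33.5 106.7  -3.6  67.9 125.8]
slab z 0.029583731173140337
[252  98   7  41 226] [254.8 117.2] [ 0.418  -0.1911  0.041 ]
[ 39 115  44  13 271] [ 61.7 120.9] [ 0.4782 -0.3651  0.041 ]
[252 251  13   5  31] [258.4 253.3] [ 0.5547 -0.1425  0.041 ]
top [ 161   86   29  160 2867] [ 0.4904 -0.248   0.0508] ((0.4913061559200287, -0.248526930809021), (0.15899527072906494, 0.025607872754335403), 14.592162132263184)
top [ 242   99   28  150 2650] [ 0.4758 -0.1707  0.0509] ((0.47398674488067627, -0.17138195037841797), (0.15144750475883484, 0.02519429847598076), 19.203218460083008)
top [ 316  110   62  144 2732] [ 0.4562 -0.0835  0.0509] ((0.45364686846733093, -0.08304601907730103), (0.1523008644580841, 0.025694968178868294), 4.836327075958252)
```

View pics/d_wrist.png

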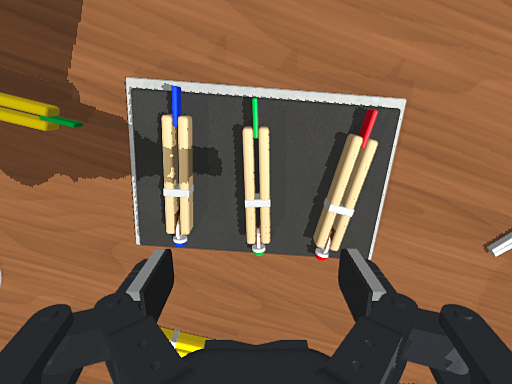

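Run:
```python
from h import *
c=load("d")["wrist"]; im=c["im"]; hsv=cv2.cvtColor(im,cv2.COLOR_BGR2HSV)
m=cv2.inRange(hsv,(8,50,120),(30,200,255)); mm=np.zeros_like(m); mm[100:255,235:285]=m[100:255,235:285]
ys,xs=np.where(mm>0); print(ys.min(),ys.max(),xs.min(),xs.max())
a=np.array([257,0]);
for r in (ys.min(),ys.max()+1): 
    u=xs[np.abs(ys-r)<3].mean(); print(r,u,onplane(c,u,r,.052).round(4))
w=cv2.inRange(hsv[196:212,240:276],(0,0,170),(180,45,255)); y,x=np.where(w>0); print("band",x.mean()+240,y.mean()+196,onplane(c,x.mean()+240,y.mean()+196,.0525).round(4))
B=[]
for r in range(135,240,3):
    x=xs[ys==r]; 
    if len(x): B.append(onplane(c,(x.min()+x.max())/2,r,.052)[:2])
v=cv2.fitLine(np.array(B,np.float32),cv2.DIST_HUBER,0,.01,.01).ravel(); print(v,np.degrees(np.arctan2(v[1],v[0])))
cv2.imwrite("pics/d_crop.png",cv2.resize(im[90:265,225:290],None,fx=3.4,fy=3.4,interpolation=cv2.INTER_CUBIC))
```

```text
127 254 235 280
127 255.77777777777777 [ 0.4254 -0.1876  0.052 ]
255 253.5084745762712 [ 0.5524 -0.1488  0.052 ]
band 256.9569892473118 202.89247311827958 [ 0.4953 -0.1636  0.0525]
[ 0.94419235  0.32939452  0.48753726 -0.1661018 ] 19.232029
```

View pics/d_crop.png

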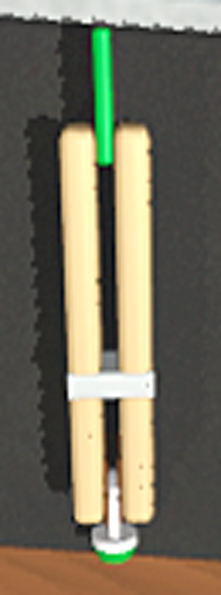

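```bash
python3 -m jog '[[0.03,0.001,-0.005,-0.02,0.6],[0.07,0.0016,-0.0057,-0.022,0.6],[0.11,0.0016,-0.0057,-0.022,0.6],[0.13,0.0016,-0.0057,-0.022,0.6],[0.142,0.0016,-0.0057,-0.022,0.6],[0.1476,0.0016,-0.0057,-0.022,0.6],[0.1476,0.0016,-0.0057,-0.022,0.6]]'
python3 - <<'E'
from h import *
s=bot.sense(); print(s["t"],s["tool_pos"].round(4),s["orientation"].round(4).tolist(),s["grip_width"],s["contact_force"].round(1))
o=cap("e",("wrist",))
E
```

```text
t: 3.92
tool_pos: [0.4753, -0.1703, 0.1054]
orientation: [[0.003, -0.331, 0.943], [-0.004, 0.943, 0.331], [-1.0, -0.005, 0.002]]
contact_force: [-0.3, -0.2, 0.4]
grip_width: 0.0513
3.925 [ 0.4753 -0.1703  0.1054] [[0.0033, -0.3314, 0.9435], [-0.0039, 0.9435, 0.3314], [-1.0, -0.0048, 0.0018]] 0.05125115684100998 [-0.3 -0.2  0.4]
```

View pics/e_wrist.png

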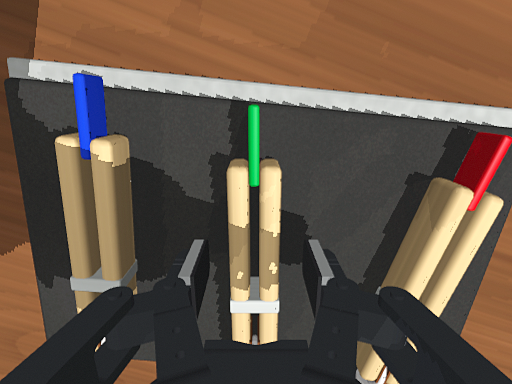

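```bash
python3 -m jog '[[0,0,0,0,0.4],[0,0,0,0,0.2],[0,0,0,0,0],[0,0,0,0,0],[0,0,0,0,0],[0,0,0,0,0]]'; python3 -m jog '[[-0.01,0,0,0,0],[-0.03,0,0,0,0],[-0.06,0,0,0,0],[-0.10,0,0,0,0],[-0.15,0,0,0,0],[-0.18,0,0,0,0],[-0.2,0,0,0,0],[-0.2,0,0,0,0]]'
python3 - <<'E'
from h import *
s=bot.sense(); print(s["t"],s["tool_pos"].round(4),s["orientation"].round(4).tolist(),s["grip_width"],s["contact_force"].round(1),s["q"].round(1))
o=cap("f",("wrist","side"))
E
```

```text
t: 4.72
tool_pos: [0.4759, -0.1706, 0.1066]
orientation: [[0.005, -0.331, 0.944], [-0.004, 0.944, 0.331], [-1.0, -0.005, 0.004]]
contact_force: [-0.6, 0.5, 6.7]
grip_width: 0.0237
t: 5.72
tool_pos: [0.4752, -0.1701, 0.3082]
orientation: [[0.008, -0.331, 0.944], [-0.004, 0.944, 0.331], [-1.0, -0.006, 0.007]]
contact_force: [-0.7, 0.5, -1.2]
grip_width: 0.0233
5.725 [ 0.4752 -0.1701  0.3082] [[0.0084, -0.3309, 0.9436], [-0.0039, 0.9436, 0.3309], [-1.0, -0.0064, 0.0066]] 0.02332305496071825 [-0.7  0.5 -1.2] [-18.3   2.5  34.1 103.1  -1.3  74.3 125.4]
```

View pics/f_wrist.png

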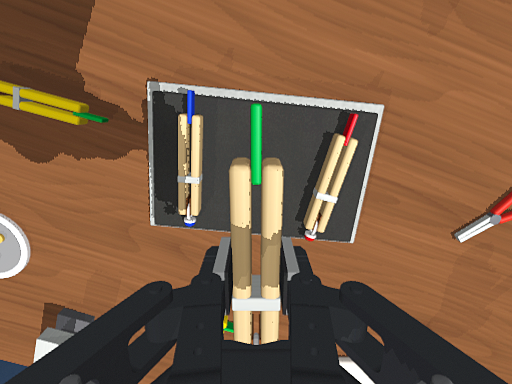

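View pics/f_side.png

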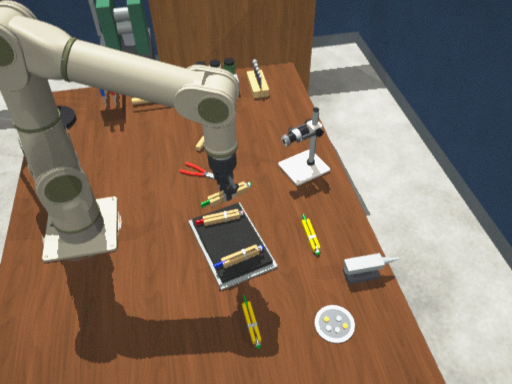

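```bash
python3 -m jog '[[-0.02,0.02,0.02,0,0],[-0.05,0.05,0.06,0,0],[-0.08,0.09,0.10,0,0],[-0.11,0.13,0.15,0,0],[-0.12,0.17,0.20,0,0],[-0.12,0.21,0.25,0,0],[-0.12,0.25,0.30,0,0],[-0.12,0.29,0.34,0,0],[-0.12,0.315,0.37,0,0],[-0.12,0.315,0.37,0,0]]'; python3 -m jog '[[0,0,0.04,0,0],[0,0,0.08,0,0],[0,0,0.13,0,0],[0,0,0.18,0,0],[0,0,0.22,0,0],[0,0,0.22,0,0]]'
python3 - <<'E'
from h import *
s=bot.sense(); print(s["t"],s["tool_pos"].round(4),s["orientation"].round(4).tolist(),s["grip_width"],s["contact_force"].round(1),s["q"].round(1))
E
```

```text
t: 7.08
tool_pos: [0.7195, 0.2547, 0.4197]
orientation: [[-0.002, -0.335, 0.942], [-0.005, 0.942, 0.335], [-1.0, -0.005, -0.003]]
contact_force: [0.8, 0.1, -1.7]
grip_width: 0.0234
t: 7.82
tool_pos: [0.8172, 0.2864, 0.3762]
orientation: [[0.044, -0.333, 0.942], [0.009, 0.943, 0.333], [-0.999, -0.006, 0.045]]
contact_force: [-0.7, -0.0, -0.5]
grip_width: 0.0235
7.825 [0.8172 0.2864 0.3762] [[0.0441, -0.333, 0.9419], [0.0091, 0.9429, 0.3329], [-0.999, -0.0061, 0.0446]] 0.023526156934177804 [-0.7 -0.  -0.5] [-26.5  65.2  71.5   9.4 -67.4 109.   92.6]
```

```bash
python3 -m jog '[[-0.04,0,0.06,0,0],[-0.06,0,0.12,0,0],[-0.06,0,0.18,0,0],[-0.06,0,0.2,0,0]]'
python3 - <<'E'
from h import *
s=bot.sense(); print(s["t"],s["tool_pos"].round(4),s["orientation"].round(4).tolist(),s["grip_width"],s["contact_force"].round(1),s["q"].round(1))
E
```

```text
t: 8.32
tool_pos: [0.8291, 0.2911, 0.3789]
orientation: [[0.091, -0.333, 0.939], [0.026, 0.943, 0.332], [-0.995, -0.006, 0.095]]
contact_force: [-0.3, -0.2, -1.7]
grip_width: 0.0238
8.325 [0.8291 0.2911 0.3789] [[0.0915, -0.3329, 0.9385], [0.0265, 0.9429, 0.3319], [-0.9955, -0.0055, 0.0951]] 0.02383559903896172 [-0.3 -0.2 -1.7] [-26.5  65.2  72.8   9.3 -68.9 106.3  92.5]
```

```bash
python3 -m jog '[[-0.04,0,0.06,0,0],[-0.06,0,0.12,0,0],[-0.06,0,0.18,0,0],[-0.06,0,0.18,0,0]]'
python3 - <<'E'
from h import *
s=bot.sense(); print(s["t"],s["tool_pos"].round(4),s["orientation"].round(4).tolist(),s["grip_width"],s["contact_force"].round(1),s["q"].round(1))
E
```

```text
t: 8.82
tool_pos: [0.8383, 0.2947, 0.3888]
orientation: [[0.139, -0.333, 0.933], [0.043, 0.943, 0.33], [-0.989, -0.005, 0.146]]
contact_force: [-0.6, 0.5, -1.1]
grip_width: 0.0236
8.825 [0.8383 0.2947 0.3888] [[0.139, -0.3328, 0.9327], [0.0434, 0.943, 0.33], [-0.9893, -0.0054, 0.1455]] 0.02356854028484957 [-0.6  0.5 -1.1] [-26.5  64.7  72.9   9.3 -69.  103.9  92.5]
```

```bash
python3 -m jog '[[-0.005,-0.01,-0.04,0,0],[-0.01,-0.03,-0.09,0,0],[-0.015,-0.05,-0.14,0,0],[-0.02,-0.07,-0.19,0,0],[-0.025,-0.09,-0.24,0,0],[-0.03,-0.11,-0.3,0,0],[-0.033,-0.13,-0.36,0,0],[-0.033,-0.15,-0.41,0,0],[-0.033,-0.15,-0.432,0,0],[-0.033,-0.15,-0.432,0,0]]'
python3 - <<'E'
from h import *
s=bot.sense(); print(s["t"],s["tool_pos"].round(4),s["orientation"].round(4).tolist(),s["grip_width"],s["contact_force"].round(1),s["q"].round(1))
E
```

```text
t: 10.07
tool_pos: [0.4942, 0.021, 0.3605]
orientation: [[0.114, -0.33, 0.937], [0.046, 0.944, 0.327], [-0.992, 0.006, 0.122]]
contact_force: [-0.8, -0.2, -2.0]
grip_width: 0.0238
10.075 [0.4942 0.021  0.3605] [[0.1136, -0.3305, 0.937], [0.0459, 0.9438, 0.3273], [-0.9925, 0.0058, 0.1224]] 0.023757096065836387 [-0.8 -0.2 -2. ] [-79.8 -17.3  62.7 104.4  15.1  77.   89.5]
```

```bash
python3 -m jog '[[0.04,0,-0.005,0,0],[0.09,0,-0.011,0,0],[0.125,0,-0.016,0,0],[0.139,0,-0.017,0,0],[0.139,0,-0.017,0,0],[0.139,0,-0.017,0,0]]'
python3 - <<'E'
from h import *
s=bot.sense(); print(s["t"],s["tool_pos"].round(4),s["orientation"].round(4).tolist(),s["grip_width"],s["contact_force"].round(1),s["q"].round(1))
o=cap("g")
cv2.imwrite("pics/g_side.png",cv2.resize(o["side"]["im"][80:230,180:350],None,fx=4,fy=4,interpolation=cv2.INTER_CUBIC))
cv2.imwrite("pics/g_scene.png",cv2.resize(o["scene"]["im"][150:290,160:320],None,fx=4,fy=4,interpolation=cv2.INTER_CUBIC))
E
```

```text
t: 10.82
tool_pos: [0.4942, 0.0215, 0.2211]
orientation: [[0.114, -0.33, 0.937], [0.046, 0.944, 0.327], [-0.992, 0.006, 0.123]]
contact_force: [0.1, -0.3, -0.0]
grip_width: 0.0243
10.825 [0.4942 0.0215 0.2211] [[0.114, -0.3298, 0.9371], [0.0457, 0.944, 0.3267], [-0.9924, 0.0056, 0.1227]] 0.024314726288650633 [ 0.1 -0.3 -0. ] [-80.3   1.5  76.4 116.   -4.3  57.  107.3]
```

View pics/g_side.png

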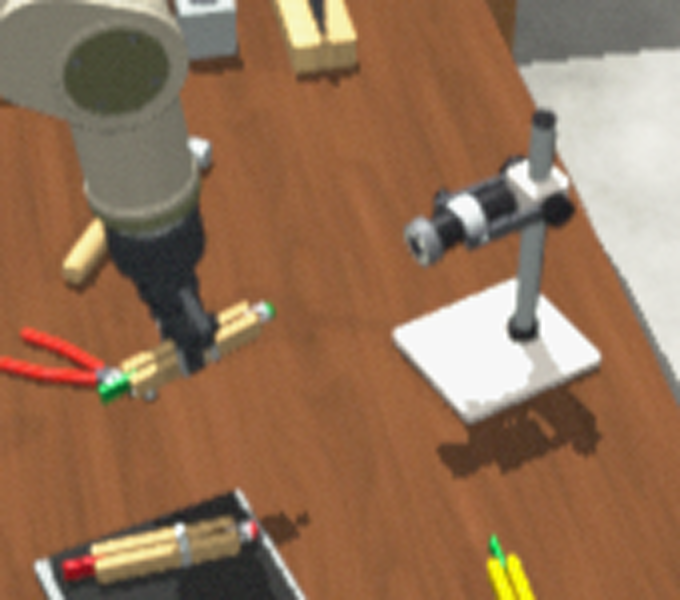

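View pics/g_scene.png

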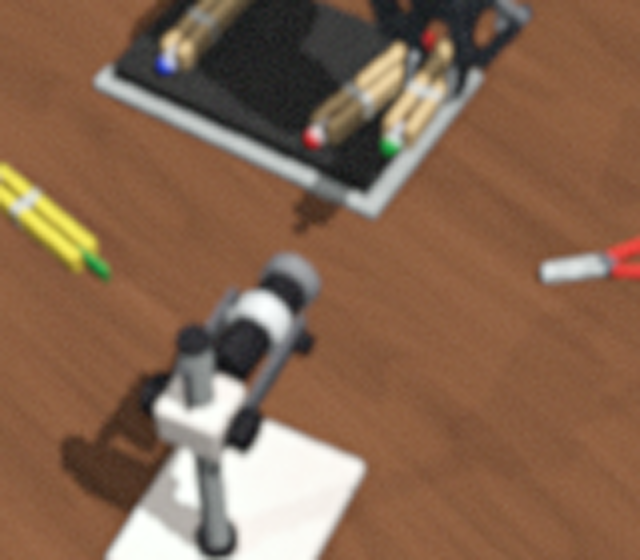

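View pics/g_wrist.png

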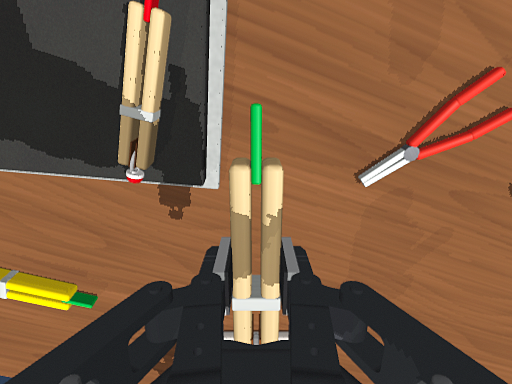

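```bash
cat > st.py <<'E'
from h import *
import sys
LENS=np.array([.712,.0935,.1747]);yw,pt_=np.radians(19.25),np.radians(7.9)
LX=np.array([np.cos(yw)*np.cos(pt_),np.sin(yw)*np.cos(pt_),np.sin(pt_)]);LY=np.array([-np.sin(yw),np.cos(yw),0]);LZ=np.cross(LX,LY)
FOC=LENS-.08*LX
def stone_img(o):
    r=[]
    s=bot.sense(); P=np.array(s["tool_pos"])+s["orientation"]@np.array([.0659,.0007,.0843])
    for n in("side","scene"):
        c=o[n]; u,v=proj(c,P); x0,y0=int(u)-14,int(v)-14
        hsv=cv2.cvtColor(c["im"][y0:y0+29,x0:x0+29],cv2.COLOR_BGR2HSV); m=cv2.inRange(hsv,(45,90,40),(90,255,255))
        k,l,st,ce=cv2.connectedComponentsWithStats(m)
        b=[i for i in range(1,k) if st[i,4]>=3]
        if not b: print(n,"none");return P,None
        i=max(b,key=lambda i:st[i,4]); p=(ce[i][0]+x0,ce[i][1]+y0); print(n,"pred",round(u,1),round(v,1),"blob",np.round(p,1),st[i,4]); r.append((c,p))
    X,g=cross(*r[0],*r[1]); return P,(X,g)
def rep(tag):
    o=cap(tag,("scene","side")); s=bot.sense(); R=s["orientation"]; P,X=stone_img(o)
    print("t",s["t"],"tcp",s["tool_pos"].round(4),"q",s["q"].round(1))
    print("stone kin",P.round(4), "img",None if X is None else (X[0].round(4),round(X[1],4)))
    e=P-FOC; print("err lens axes mm",(np.array([LX,LY,LZ])@e*1000).round(1),"move in tool axes",(-R.T@e).round(4))
    print("toolz vs LX,LY,LZ",(np.array([LX,LY,LZ])@R[:,2]).round(4),"tool x",(np.array([LX,LY,LZ])@R[:,0]).round(4))
E
python3 -c "
from st import *
print(FOC);rep('g2')"
```

```text
[0.63718967 0.06737506 0.16370444]
side pred 247.4 156.6 blob [247.3 156.7] 3
scene pred 256.4 187.1 blob [256.5 186.8] 17
t 11.075 tcp [0.4942 0.0221 0.221 ] q [-80.3   1.5  76.3 116.   -4.4  56.9 107.4]
stone kin [0.5805 0.0534 0.166 ] img (array([0.5799, 0.0529, 0.1663]), np.float64(0.0007))
err lens axes mm [-57.3   5.5  10.3] move in tool axes [ 0.0094 -0.0056  0.0574]
toolz vs LX,LY,LZ [ 9.999e-01  2.000e-04 -1.410e-02] tool x [-0.0141  0.0072 -0.9999]
```

```bash
python3 -m jog '[[0.005,-0.003,0.015,0,0],[0.0094,-0.0056,0.03,0,0],[0.0094,-0.0056,0.045,0,0],[0.0094,-0.0056,0.054,0,0],[0.0094,-0.0056,0.0574,0,0],[0.0094,-0.0056,0.0574,0,0],[0.0094,-0.0056,0.0574,0,0]]'; python3 -c "
from st import *
rep('h')
o=load('h')
cv2.imwrite('pics/h_side.png',cv2.resize(o['side']['im'][80:200,200:350],None,fx=5,fy=5,interpolation=cv2.INTER_CUBIC))
cv2.imwrite('pics/h_scene.png',cv2.resize(o['scene']['im'][160:290,170:310],None,fx=4.5,fy=4.5,interpolation=cv2.INTER_CUBIC))
"
```

```text
t: 11.95
tool_pos: [0.5506, 0.0359, 0.2188]
orientation: [[0.114, -0.331, 0.937], [0.048, 0.944, 0.327], [-0.992, 0.008, 0.124]]
contact_force: [-0.3, 0.1, -0.8]
grip_width: 0.0238
side pred 263.0 151.9 blob [263. 152.] 3
scene pred 246.0 200.6 blob [246.5 200.2] 12
t 12.05 tcp [0.5506 0.036  0.2188] q [-65.1  18.9  67.9 108.3 -23.7  59.7 121.2]
stone kin [0.6369 0.0675 0.1638] img (array([0.6359, 0.0674, 0.1639]), np.float64(0.0017))
err lens axes mm [-0.2  0.2  0.1] move in tool axes [ 0.0001 -0.0002  0.0002]
toolz vs LX,LY,LZ [ 9.999e-01  2.000e-04 -1.390e-02] tool x [-0.0139  0.0077 -0.9999]
```

View pics/h_side.png

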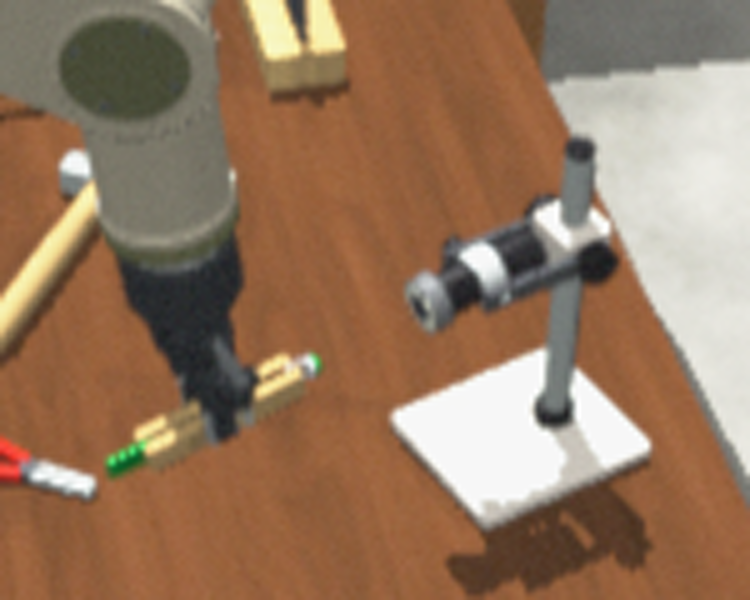

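View pics/h_scene.png

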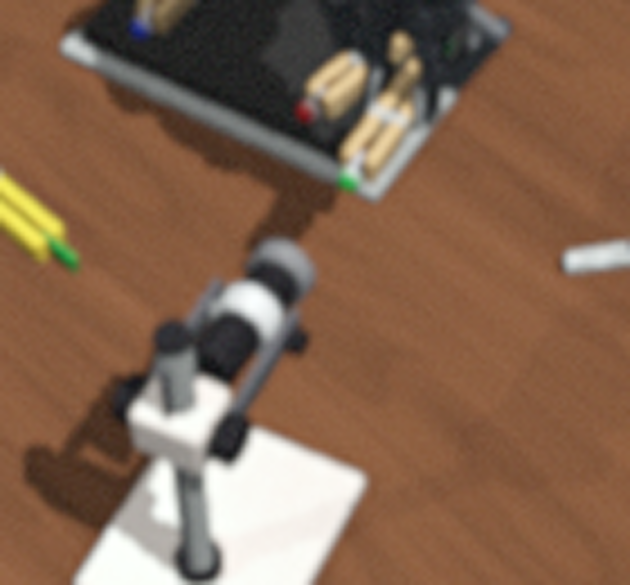

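```bash
python3 -c "
from st import *
o=load('h')
print(proj(o['side'],LENS),proj(o['scene'],LENS))
c=o['side'];print('side lens px on lens plane:',(ray(c,285.6,140.6)[0]+ray(c,285.6,140.6)[1]*(np.dot(LENS-ray(c,285.6,140.6)[0],LX)/np.dot(ray(c,285.6,140.6)[1],LX))).round(4))
W=cloud(o['scene'])
# scene: silver rim top points
P=W[(W[...,2]>.165)&(W[...,0]>.69)&(W[...,0]<.73)&(abs(W[...,1]-.1)<.04)]
d=P-LENS; print(len(P)); a=d@LX; r=np.linalg.norm(d-np.outer(a,LX),axis=1); print('scene rim: axial min',a.min(),'radius med',np.median(r), 'top',(d@LZ).max(),'lat',(d@LY).min(),(d@LY).max())
W=cloud(o['side']);P=W[(W[...,2]>.15)&(W[...,0]>.69)&(W[...,0]<.73)&(abs(W[...,1]-.1)<.04)]
d=P-LENS; a=d@LX; print('side',len(P),'ax',np.sort(a)[:8].round(4),'top',(d@LZ).max(),'lat',(d@LY).min(),(d@LY).max())
"
```

```text
(np.float64(282.986152914573), np.float64(141.38201279286133)) (np.float64(232.9894978126351), np.float64(218.20256421164606))
side lens px on lens plane: [0.7158 0.0746 0.1935]
100
scene rim: axial min 0.0014121719932683164 radius med 0.01916194283214033 top 0.021116224608791197 lat -0.014438705748911904 0.02163893172744882
side 82 ax [-0.0015 -0.0015 -0.0013 -0.0013 -0.0012 -0.0011 -0.0007 -0.0006] top 0.026514993009789305 lat -0.02478083079619811 0.01708133231962508
```

```bash
python3 -c "
from st import *
o=load('h')
im=o['side']['im'][125:160,265:310]
im=cv2.resize(im,None,fx=16,fy=16,interpolation=cv2.INTER_NEAREST)
# face circle projection
for t in np.linspace(0,6.28,60):
    u,v=proj(o['side'],LENS+.02*(np.cos(t)*LY+np.sin(t)*LZ)); cv2.circle(im,(int((u+.5-265)*16),int((v+.5-125)*16)),2,(0,0,255),-1)
cv2.imwrite('pics/h_l.png',im)
"
```

```text
(no output)
```

View pics/h_l.png

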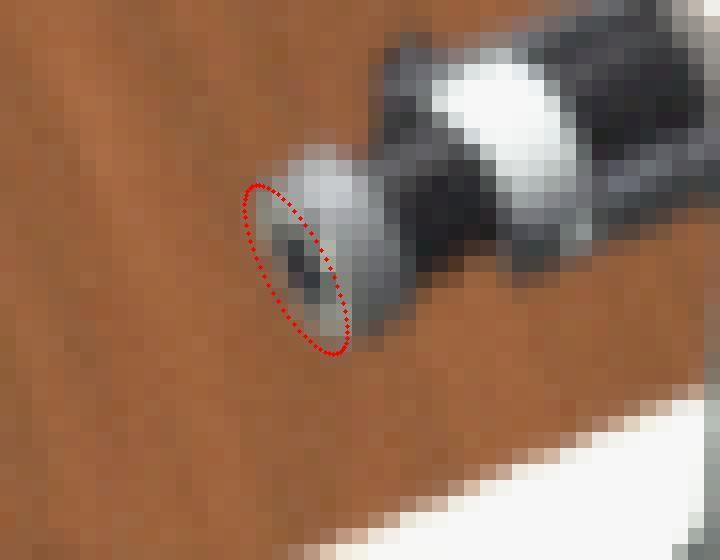

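```bash
python3 -m jog '[[0,0,0,0,0],[0,0,0,0,0],[0,0,0,0,0],[0,0,0,0,0],[0,0,0,0,0],[0,0,0,0,0],[0,0,0,0,0],[0,0,0,0,0],[0,0,0,0,0],[0,0,0,0,0]]'; python3 -m jog '[[0,0,0,0,0],[0,0,0,0,0],[0,0,0,0,0],[0,0,0,0,0]]'; python3 -c "
from st import *
rep('i')"
```

```text
t: 13.3
tool_pos: [0.5507, 0.0361, 0.2188]
orientation: [[0.114, -0.331, 0.937], [0.048, 0.944, 0.327], [-0.992, 0.008, 0.124]]
contact_force: [0.4, 0.7, -1.1]
grip_width: 0.024
t: 13.8
tool_pos: [0.5507, 0.0361, 0.2188]
orientation: [[0.114, -0.331, 0.937], [0.048, 0.944, 0.327], [-0.992, 0.008, 0.124]]
contact_force: [-0.7, 0.1, -0.3]
grip_width: 0.024
side pred 263.1 151.9 blob [263. 152.] 3
scene pred 246.0 200.6 blob [246.4 200.1] 11
t 13.9 tcp [0.5507 0.036  0.2188] q [-65.1  18.9  67.9 108.3 -23.7  59.7 121.2]
stone kin [0.6369 0.0674 0.1638] img (array([0.6359, 0.0669, 0.1643]), np.float64(0.0015))
err lens axes mm [-0.2  0.2  0.1] move in tool axes [ 0.0001 -0.0002  0.0002]
toolz vs LX,LY,LZ [ 9.999e-01  2.000e-04 -1.390e-02] tool x [-0.0139  0.0077 -0.9999]
```

```bash
python3 -m jog '[[0,0.0073,0.0003,0.087,0],[0,0.0143,0.0011,0.17,0],[0,0.0213,0.0026,0.255,0],[0,0.0281,0.0046,0.34,0],[0,0.0281,0.0046,0.34,0]]'; python3 -c "
from st import *
s=bot.sense();print(s['q'].round(1));rep('j')"
```

```text
t: 14.52
tool_pos: [0.5457, 0.0646, 0.2195]
orientation: [[0.114, -0.001, 0.993], [0.048, 0.999, -0.004], [-0.992, 0.048, 0.114]]
contact_force: [-0.9, 0.5, -1.3]
grip_width: 0.0232
[-71.3  20.8  72.3 108.8 -26.   60.2 100.8]
side pred 263.1 151.9 blob [262.4 152.2] 5
scene pred 246.0 200.6 blob [247.1 200.7] 9
t 14.625 tcp [0.5457 0.0638 0.2195] q [-71.2  20.8  72.3 108.8 -26.   60.2 100.9]
stone kin [0.6369 0.0673 0.1638] img (array([0.6344, 0.0687, 0.162 ]), np.float64(0.0011))
err lens axes mm [-0.2  0.   0.1] move in tool axes [0.0001 0.     0.0002]
toolz vs LX,LY,LZ [ 0.9434 -0.3314 -0.0157] tool x [-0.014   0.0075 -0.9999]
```

```bash
python3 -m jog '[[0,0.0073,0.0003,0.087,0],[0,0.0143,0.0011,0.17,0],[0,0.0213,0.0026,0.255,0],[0,0.0281,0.0046,0.34,0],[0,0.0348,0.0072,0.425,0],[0,0.0412,0.0104,0.51,0],[0,0.0474,0.0141,0.595,0],[0,0.0532,0.0183,0.68,0],[0,0.0532,0.0183,0.68,0]]'; python3 -c "
from st import *
rep('k')"
```

```text
t: 15.75
tool_pos: [0.564, 0.1168, 0.2241]
orientation: [[0.114, 0.622, 0.774], [0.047, 0.775, -0.63], [-0.992, 0.109, 0.059]]
contact_force: [0.1, -1.3, -0.3]
grip_width: 0.0238
side pred 263.1 152.0 blob [262.  151.8] 8
scene pred 245.8 200.5 blob [246.7 201.1] 7
t 15.85 tcp [0.5637 0.1162 0.2241] q [-74.2  28.4  74.5 104.9 -33.5  63.6  62.1]
stone kin [0.637  0.0668 0.1638] img (array([0.6348, 0.0697, 0.1623]), np.float64(0.0023))
err lens axes mm [-0.4 -0.4  0.1] move in tool axes [ 0.0001  0.0005 -0.0002]
toolz vs LX,LY,LZ [ 0.5269 -0.8498 -0.0136] tool x [-0.0141  0.0072 -0.9999]
```

```bash
python3 -m jog '[[0,0.0073,0.0003,0.087,0],[0,0.0143,0.0011,0.17,0],[0,0.0213,0.0026,0.255,0],[0,0.0281,0.0046,0.34,0],[0,0.0348,0.0072,0.425,0],[0,0.0412,0.0104,0.51,0],[0,0.0448,0.012,0.555,0],[0,0.0448,0.012,0.555,0],[0,0.0448,0.012,0.555,0]]'; python3 -c "
from st import *
rep('l')
o=cap('l2')
cv2.imwrite('pics/l_side.png',cv2.resize(o['side']['im'][80:200,200:350],None,fx=5,fy=5,interpolation=cv2.INTER_CUBIC))
cv2.imwrite('pics/l_scene.png',cv2.resize(o['scene']['im'][150:280,170:310],None,fx=4.5,fy=4.5,interpolation=cv2.INTER_CUBIC))
"
```

```text
t: 16.98
tool_pos: [0.6007, 0.1431, 0.2297]
orientation: [[0.114, 0.936, 0.332], [0.048, 0.329, -0.943], [-0.992, 0.123, -0.007]]
contact_force: [-0.3, 0.1, -0.7]
grip_width: 0.0234
side pred 263.0 152.0 blob [262.1 151.1] 8
scene none
t 17.075 tcp [0.6007 0.1432 0.2297] q [-70.9  36.8  74.8  98.3 -41.3  68.5  32.6]
stone kin [0.6368 0.0671 0.1638] img None
err lens axes mm [-0.5 -0.2  0.2] move in tool axes [ 0.0002  0.0005 -0.0002]
toolz vs LX,LY,LZ [ 9.0e-04 -1.0e+00 -7.5e-03] tool x [-0.0142  0.0075 -0.9999]
```

View pics/l_side.png

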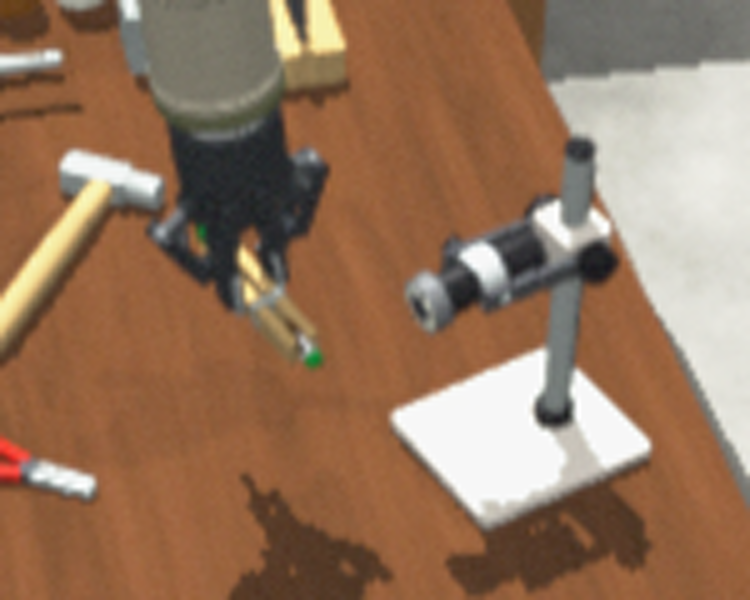

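View pics/l_scene.png

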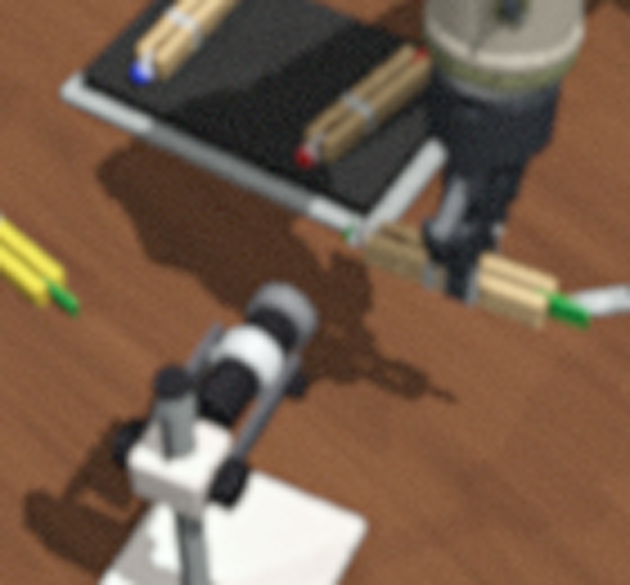

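View pics/l2_wrist.png

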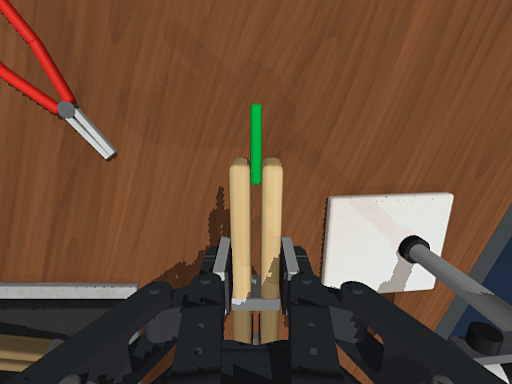

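```bash
python3 -m jog '[[0,0.0004,0,0,0],[0,0.0004,0,0,0],[0,0.0004,0,0,0],[0,0.0004,0,0,0],[0,0.0004,0,0,0],[0,0.0004,0,0,0],[0,0.0004,0,0,0],[0,0.0004,0,0,0],[0,0.0004,0,0,0]]'; python3 -c "
from st import *
rep('m'); print(bot.sense()['qd'].round(2)); print(bot.finish_job())"
```

```text
t: 18.35
tool_pos: [0.6011, 0.1435, 0.2298]
orientation: [[0.114, 0.937, 0.331], [0.048, 0.328, -0.944], [-0.992, 0.123, -0.007]]
contact_force: [0.4, 0.7, -0.5]
grip_width: 0.0234
side pred 263.1 151.9 blob [262.1 151.1] 8
scene none
t 18.45 tcp [0.6011 0.1435 0.2298] q [-70.9  36.9  74.8  98.2 -41.3  68.5  32.6]
stone kin [0.6372 0.0674 0.1638] img None
err lens axes mm [ 0.  -0.   0.1] move in tool axes [ 0.0001 -0.     -0.    ]
toolz vs LX,LY,LZ [ 5.0e-04 -1.0e+00 -7.4e-03] tool x [-0.0142  0.0074 -0.9999]
[ 0.08  0.01 -0.05 -0.   -0.14  0.11  0.11]
the job is handed in; nothing more can be done
None
```

I picked up the green-stone clamp and showed the ring to the camera both ways, then handed the job in at 18.5 s with the clamp still held steady in the air. No verdict was reported.

**Tilt:** The camera looks about 8° downward, and the moves offer no tilt command. I got the tilt by driving the arm to the edge of its reach at height, where the tool tipped outward. I kept about 7° of that for both showings.

**Face-on:** The stone was within about 0.3 mm of the measured focus point, worked out from the arm pose and the grasp. The direction was about 1° off the lens axis. It was held still for nearly 2 s.

**Profile:** I turned the clamp 90° with the stone kept on the same point. It ended within 0.1 mm of the focus, about 0.4° off level and square across the view.

**Checks that are weaker or disagreed:**
- **Stone position:** In the face-on pose, the position measured from the two fixed cameras agreed with the arm pose to about 1 mm. In the profile pose the green mask missed the stone in the scene view. Only the side view confirmed it there, about 1 pixel (2–3 mm) from the prediction.
- **Lens position:** It comes from the wrist camera, good to about 2 mm. The side view agreed to roughly 1–1.5 mm.
- **Fingertips on the slab:** They pressed lightly on it, 6.7 N, while closing.
- **Ring, stand and other objects:** No contact force showed while the clamp was near the stand. I saw no sign of contact with the ring, the stand or the other objects in the pictures, but I did not re-measure the other objects at the end.

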